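Remotes in order of length on the sideboard

TASK

Tidy the four remotes onto the beech board: lay one on each rubber pad, buttons up, centred on the pad and straight across the board as the pad lies, in order of length, with the longest on the pad next to the steel bottle stopper and the shortest at the far end. Leave the little glass tealight holder standing where it is.

Things in the scene. Friction and masses are not known exactly. Their poses are not given: they have to be found in the camera images.
- tv_remote: Grey television remote, the longest: 160 long x 46 wide x 20 mm thick, about 0.11 kg, lying buttons up on the sideboard. Origin: centre of its underside; x along its length, y across its width, z up out of the button face.
- soundbar_remote: Black soundbar remote, second longest: 130 x 42 x 18 mm, about 0.085 kg, buttons up on the sideboard. Origin: centre of its underside; x along its length, y across its width, z up out of the button face.
- dimmer_remote: White light-dimmer remote, third longest: 102 x 40 x 18 mm, about 0.06 kg, buttons up on the sideboard. Origin: centre of its underside; x along its length, y across its width, z up out of the button face.
- fan_remote: Small grey ceiling-fan remote, the shortest: 76 x 38 x 16 mm, about 0.045 kg, buttons up on the sideboard. Origin: centre of its underside; x along its length, y across its width, z up out of the button face.
- pad_1: Dark rubber pad, 62 (x) x 34 (y) x 3 mm thick, fixed on the beech board, one end of a straight row: pads 1, 2, 3, 4 in order, 95 mm apart, on a board 85 wide x 530 long x 12 mm thick. Origin: centre of its underside, on the board's top, 12 mm above the sideboard (pad top at 15 mm). x: across the board, the way a remote is to lie; y: along the row.
- pad_2: Dark rubber pad, 62 (x) x 34 (y) x 3 mm thick, fixed on the beech board, second in the row, between pads 1 and 3. Origin: centre of its underside, on the board's top, 12 mm above the sideboard (pad top at 15 mm). x: across the board, the way a remote is to lie; y: along the row.
- pad_3: Dark rubber pad, 62 (x) x 34 (y) x 3 mm thick, fixed on the beech board, third in the row, between pads 2 and 4. Origin: centre of its underside, on the board's top, 12 mm above the sideboard (pad top at 15 mm). x: across the board, the way a remote is to lie; y: along the row.
- pad_4: Dark rubber pad, 62 (x) x 34 (y) x 3 mm thick, fixed on the beech board, the other end of the row. Origin: centre of its underside, on the board's top, 12 mm above the sideboard (pad top at 15 mm). x: across the board, the way a remote is to lie; y: along the row.
- stopper: Steel bottle stopper, a rounded knob 38 mm across and 55 mm tall fixed upright on the board at one end of the row, 95 mm beyond the end pad: beyond pad_1 at some starts, beyond pad_4 at others. (A dark wooden knob 26 mm tall stands at the other end.) Origin: centre of its underside, on the board's top.
- tealight: Small amber glass tealight holder, 40 mm across, 42 mm tall, loose, standing between the remotes and the board. Origin: centre of its underside.
Mind the look-alikes: they are no part of the job. Leave any yellow look-alike of the tv_remote alone.

How it is judged:
By the outcome, as a careful person would: the job done as asked, in the order asked, and still so for the second after the job is handed in, with the robot touching nothing.
It also fails if it takes over 118 s, if anything falls off the work surface, if the arm or the gripper's body presses on something with over 40 N, if the wrist force passes 120 N, or if a joint passes its speed limit or range.

ROBOT

A 6-joint arm with a two-finger parallel gripper is mounted at the origin on the work surface. World frame = base frame: x ahead of the robot, y to its left, z up, the work surface at z = 0. Lengths are in m, angles in rad, forces in N, time in s.
With the tool pointing down it reaches from about 0.35 to 0.85 m from the base axis. Payload 8.1 kg.
Tool frame: the origin (TCP) lies at the very end of the fingers, on their centre line; the grasp point (between the pads) lies 19 mm behind it; z points along the fingers, y is the line along which they close (so a half turn about z gives the same grasp; the last joint's range is limited). The gripper opens to 93 mm and grips with 3 to 60 N. Pads are 15 mm wide; open, the fingers measure 128 mm over their backs; the gripper's body (75 mm by 188 mm) begins 65 mm behind the grasp point.
Start: joints at [1.128, 0.13, 1.488, -0, 1.523, -0.085], TCP at [0.21, 0.562, 0.219] pointing down, gripper open.
Joint ranges: [-2.96, 2.96], [-0.89, 2.26], [0.02, 2.5], [-1.34, 4.48], [0, 2.73], [-2.66, 2.66]. Speed limits (rad/s): [2.39, 2.39, 2.79, 3.14, 3.14, 3.14].

INTERFACE

Orientations are given as a rotation vector (axis times angle).
In Python, from plant import robot gives the robot as it stands.
- The arm moves only by the tool play_rows, never from a script. Its argument "deltas" is one flat list of numbers, 5 for each row, row after row: the shift along the tool's x, y, z in mm, then the turn about the tool's z in degrees, then the finger opening in mm, from 0 to 93. A call has 1 to 10 rows; each row shifts and turns the commanded pose from where the row before left it, along the tool's axes as they then stand; what a row does not reach is not made up. A row lasts 1/12 s, in which the tool goes at most 41.7 mm and 7.16 degrees, less where a joint would pass 70% of its speed; a pose out of reach is approached as far as the arm can. A call with a gripper value outside its range is refused whole. The fingers move at their own pace and stop on an object; "newtons" is the grip in N (left out, the last holds). Time passes only in rows, so rows that do not move let the fingers close. It gives the time, the measured TCP pose, the force, the opening and the grip force at its end, in the units of the state.
- robot.read_state(): the state, without advancing time (a new reading comes with each control period).
- robot.read_camera(name): name is "scene" or "top"; returns a dict with "pixels" (384x512x3 uint8, blue, green, red), "mtx" (3x3 intrinsics, pixels), "eye" and "rotation" of the camera in the world. Camera axes: x right, y up, looking along -z (the intrinsics and any distortion apply to the point x, -y, -z); pixel columns grow to the right and rows downward; lengths in m; the calibration is good to about 2 mm. A picture is of the moment at which its call begins. There is no depth.
- robot.close_job(): hands the job in; it is judged then, once.
The state is a dict: "t": time; "q": joint angles; "dq": joint speeds; "joint_torque": joint torques, N m; "tool_pos": TCP position; "orientation": TCP orientation; "force": force on the tool from outside, world axes, zero at the start; "wrist_torque": the same for the moment, N m; "opening": finger opening in m; "gripper_force": force on a finger pad.
Only numpy, scipy, OpenCV 4.12 (cv2) and the standard library are available. Lean on these libraries where they do the work, as an engineer would, in place of code of your own. Each camera call takes 0.05 s, during which the arm holds its last target. There are 200 camera calls.

## Working session

There is one attempt and no reset: what is moved stays moved. The work goes in short steps, Python scripts to look and compute and a tool call to move; the robot and the scene stay as the last step left them, time stands still between calls to the robot, and variables do not carry over. Pictures are saved under pics/ and viewed, at most 14 in all, crops included, and the job is handed in when it is done.

Besides the shell and the picture viewer there is one more tool, called after ">>>" as a command line: name --argument value ..., lists and objects as JSON in quotes. play_rows: Moves the arm, as the interface text tells. Its arguments: {"type":"object","properties":{"deltas":{"type":"array"},"newtons":{"type":"number"}},"required":["deltas"]}

```bash
ls; mkdir -p pics
cat > h.py <<'E'
import numpy as np, cv2
from plant import robot
def shot(n,f=None):
    c=robot.read_camera(n)
    if f: cv2.imwrite('pics/'+f,c['pixels'])
    return c
def ray(c,uv,z):
    uv=np.atleast_2d(np.array(uv,float))
    d=np.array(c.get('dist',np.zeros(5)),float)
    p=cv2.undistortPoints(uv.reshape(-1,1,2),np.array(c['mtx']),d).reshape(-1,2)
    v=np.c_[p[:,0],-p[:,1],-np.ones(len(p))]@np.array(c['rotation']).T
    e=np.array(c['eye']); s=(z-e[2])/v[:,2]
    return e+v*s[:,None]
E
python3 - <<'E'
from h import *
for n in('top','scene'):
    c=shot(n,n+'0.png'); print(c.keys(),c['mtx'],c['eye'],c['rotation'])
print(robot.read_state())
E
```

```text
pics
dict_keys(['pixels', 'mtx', 'eye', 'rotation']) [[392.43316931   0.         255.99419297]
 [  0.         392.43316931 195.79215673]
 [  0.           0.           1.        ]] [ 0.25560595 -0.05284069  1.28184239] [ 0.08944851 -0.11204479 -1.55819364]
dict_keys(['pixels', 'mtx', 'eye', 'rotation']) [[370.05926283   0.         262.81984836]
 [  0.         370.05926283 194.51083718]
 [  0.           0.           1.        ]] [ 1.0023192  -0.07612498  0.77766904] [0.53159519 0.51856862 1.49211856]
{'t': 0.1, 'q': array([ 1.12758322e+00,  1.31099614e-01,  1.48915598e+00, -1.84119860e-06,
        1.52303197e+00, -8.53804472e-02]), 'dq': array([-1.31471452e-03, -1.41877641e-03, -1.90523457e-03, -1.99529452e-04,
       -8.24892496e-04, -8.01304767e-05]), 'joint_torque': array([ 1.27790147e-03, -5.61347723e+01, -4.93091190e+01,  7.70588662e-02,
        2.92045431e-02, -9.61047749e-05]), 'tool_pos': array([0.20989141, 0.56153401, 0.21769193]), 'orientation': array([-5.59009406e-01, -3.09100884e+00,  2.57030786e-03]), 'force': array([-0.36716449, -0.22556252, -0.07789437]), 'wrist_torque': array([ 0.01443645,  0.01861793, -0.01414802]), 'gripper_force': 0.0, 'opening': 0.09265975901918391}
```

View pics/top0.png

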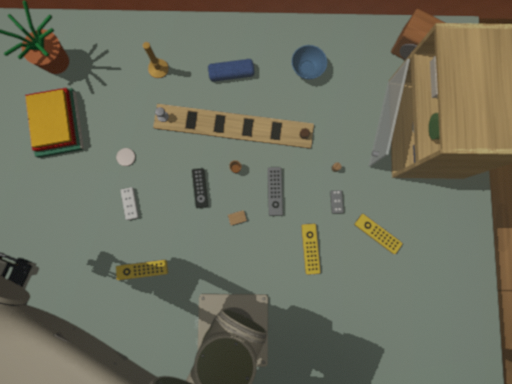

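View pics/scene0.png

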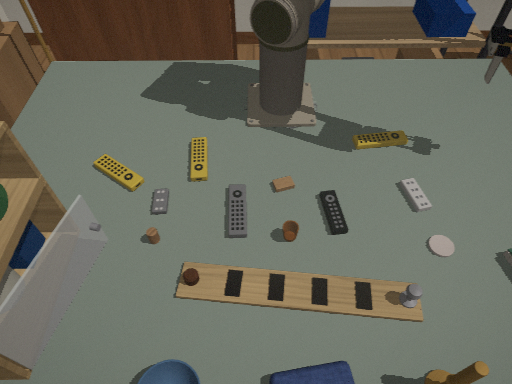

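The top view shows the stopper at (161,114) with the four pads at (191,120), (219,124), (248,128) and (276,131). The dark knob is at (306,134).

- **Candidates:** tv is grey at (275,191), not the yellow ones at (311,249), (379,234) and (141,270). Soundbar is black at (200,188), dimmer is white at (129,204), not the disc at (125,157). Fan is grey at (337,202), not the block at (237,218) or the cork at (337,168).
- **Keep clear:** the tealight is at (236,167).

```bash
cat > m.py <<'E'
from h import *
# name: seed pixel box half size, top height
def seg(c,box,kind):
    x0,y0,x1,y1=box; im=c['pixels'][y0:y1,x0:x1]
    im=cv2.resize(im,None,fx=4,fy=4,interpolation=cv2.INTER_CUBIC)
    lab=cv2.cvtColor(im,cv2.COLOR_BGR2LAB).astype(float)
    bg=np.median(np.r_[lab[:4].reshape(-1,3),lab[-4:].reshape(-1,3),lab[:,:4].reshape(-1,3),lab[:,-4:].reshape(-1,3)],0)
    d=np.linalg.norm(lab-bg,axis=2)
    m=(d>kind).astype(np.uint8)
    m=cv2.morphologyEx(m,cv2.MORPH_OPEN,np.ones((9,9)))
    cs,_=cv2.findContours(m,cv2.RETR_EXTERNAL,cv2.CHAIN_APPROX_NONE)
    k=max(cs,key=cv2.contourArea).reshape(-1,2)
    return (k+.5)/4-.5+np.array([x0,y0])
def rect(c,k,z):
    P=ray(c,k,z)[:,:2]
    (cx,cy),(w,h),a=cv2.minAreaRect((P*1000).astype(np.float32))
    if w<h: w,h,a=h,w,a+90
    a=(a+90)%180-90
    return np.round([cx,cy,w,h,a],1)
B={'top':dict(tv=(258,160,292,222,.02,18),sb=(184,162,216,214,.018,22),dim=(114,182,146,226,.018,22),fan=(324,184,350,220,.016,12),
  p1=(182,108,201,133,.015,35),p2=(210,112,229,137,.015,35),p3=(238,115,258,140,.015,35),p4=(266,119,287,144,.015,35),tea=(226,158,246,178,.02,25))}
def go(n,names,c=None):
    c=c or shot(n)
    for k in names:
        b=B[n][k]; print(n,k,rect(c,seg(c,b[:4],b[5]),b[4]))
    return c
if __name__=='__main__':
    c=go('top',B['top'])
    s=shot('scene')
    print('stopper',ray(c,(161,114),.04))
    print('camera rot check tcp px')
    big=cv2.resize(c['pixels'][95:225,110:355],None,fx=3.2,fy=3.2,interpolation=cv2.INTER_CUBIC)
    for k,b in B['top'].items():
        q=(seg(c,b[:4],b[5])-[110,95])*3.2
        cv2.polylines(big,[q.astype(np.int32).reshape(-1,1,2)],True,(0,0,255),1)
    cv2.imwrite('pics/crop.png',big)
E
python3 m.py
```

```text
Traceback (most recent call last):
  File "m.py", line 28, in <module>
    c=go('top',B['top'])
  File "m.py", line 25, in go
    b=B[n][k]; print(n,k,rect(c,seg(c,b[:4],b[5]),b[4]))
                         ~~~~^^^^^^^^^^^^^^^^^^^^^^^^^^
  File "m.py", line 15, in rect
    P=ray(c,k,z)[:,:2]
      ~~~^^^^^^^
  File "h.py", line 12, in ray
    e=np.array(c['eye']); s=(z-e[2])/v[:,2]
                                     ~^^^^^
IndexError: too many indices for array: array is 1-dimensional, but 2 were indexed
```

Rotation is a rotation vector.

```bash
sed -i "s/@np.array(c\['rotation'\]).T/@cv2.Rodrigues(np.array(c['rotation']))[0].T/" h.py; python3 m.py
```

```text
top tv [ 434.8 -135.8  162.6   55.2    1.8]
top sb [443.4 108.7 135.6  55.2   8. ]
top dim [391.5 341.9  98.8  37.4  12.9]
top fan [ 400.9 -335.3   77.4   48.9    3.3]
top p1 [672.3 148.2  62.9  36.3  -7.3]
top p2 [661.4  54.7  63.2  35.6  -5. ]
top p3 [650.2 -39.7  62.6  34.8  -6.1]
top p4 [ 639.6 -134.2   62.8   35.    -6.7]
top tea [509.9 -10.5  63.9  41.2  64.4]
stopper [[0.68207438 0.24285185 0.04      ]]
camera rot check tcp px
```

View pics/crop.png

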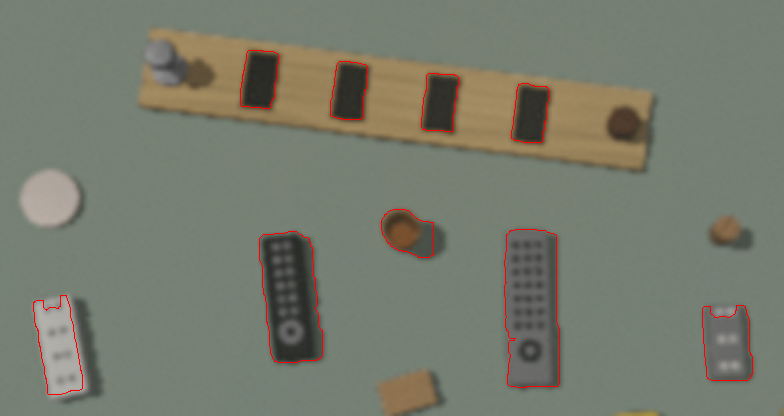

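The crop confirms the choices: pad contours are clean. The tv, soundbar and fan outlines include shadow on their right side, so I'll tighten those masks.

```bash
cat > m2.py <<'E'
from m import *
D={'tv':(160,46,20,(258,160,292,222)),'sb':(130,42,18,(184,162,216,214)),'dim':(102,40,18,(114,182,146,226)),'fan':(76,38,16,(322,184,352,220))}
def mask(c,k,box=None):
    x0,y0,x1,y1=box or D[k][3]
    im=cv2.resize(c['pixels'][y0:y1,x0:x1],None,fx=4,fy=4,interpolation=cv2.INTER_CUBIC).astype(float)+1
    L=im.mean(2); g=im[...,1]/(im[...,0]+im[...,2])*2
    bg=np.median(L),np.median(np.r_[g[:6].ravel(),g[-6:].ravel()])
    bL=np.median(np.r_[L[:6].ravel(),L[-6:].ravel()])
    if k=='dim': m=L>bL+25
    elif k=='sb': m=L<bL*.47
    else: m=g<(bg[1]+1.0)/2
    m=cv2.morphologyEx(m.astype(np.uint8),cv2.MORPH_CLOSE,np.ones((9,9)))
    m=cv2.morphologyEx(m,cv2.MORPH_OPEN,np.ones((9,9)))
    cs,_=cv2.findContours(m,cv2.RETR_EXTERNAL,cv2.CHAIN_APPROX_NONE)
    return (max(cs,key=cv2.contourArea).reshape(-1,2)+.5)/4-.5+[x0,y0]
if __name__=='__main__':
    c=shot('top')
    big=cv2.resize(c['pixels'][95:225,110:355],None,fx=3.2,fy=3.2,interpolation=cv2.INTER_CUBIC)
    for k,d in D.items():
        q=mask(c,k); print(k,rect(c,q,d[2]/1000))
        cv2.polylines(big,[((q-[110,95])*3.2).astype(np.int32).reshape(-1,1,2)],True,(0,0,255),1)
    cv2.imwrite('pics/crop2.png',big)
E
cat > go.py <<'E'
# deltas from the current pose: python3 go.py x y angle (mm, deg of the remote's line)
import sys,numpy as np
from scipy.spatial.transform import Rotation as R
from h import robot
s=robot.read_state(); x,y,a=map(float,sys.argv[1:4])
M=R.from_rotvec(s['orientation']).as_matrix()
h=np.degrees(np.arctan2(M[1,0],M[0,0])); turn=-((a-h+90)%180-90); h2=np.radians(h-turn)
d=np.array([x,y])-s['tool_pos'][:2]*1000
print('t',round(s['t'],2),'pos',(s['tool_pos']*1000).round(1),'tilt',np.degrees(np.arccos(-M[2,2])).round(2),'line',round((h+90)%180-90,2))
f=lambda h:(d[0]*np.cos(h)+d[1]*np.sin(h), d[0]*np.sin(h)-d[1]*np.cos(h))
print('turn',round(turn,2),'shift after turn',np.round(f(h2),1),'before turn',np.round(f(np.radians(h)),1),'q6',s['q'][5].round(2),'op',s['opening'].round(4),'gf',np.round(s['gripper_force'],1))
E
python3 m2.py; python3 go.py 435 -132 3
```

```text
tv [ 435.4 -131.   157.8   45.9    1.6]
sb [460.9 100.6  91.7  13.1   7.6]
dim [391.4 341.8  99.   37.4  13.1]
fan [ 403.9 -332.9   74.5   38.6    3.4]
t 0.3 pos [210.  561.9 218.3] tilt 0.03 line -20.5Traceback (most recent call last):
  File "go.py", line 11, in <module>
    print('turn',round(turn,2),'shift after turn',np.round(f(h2),1),'before turn',np.round(f(np.radians(h)),1),'q6',s['q'][5].round(2),'op',s['opening'].round(4),'gf',np.round(s['gripper_force'],1))
                                                                                                                                            ^^^^^^^^^^^^^^^^^^
AttributeError: 'float' object has no attribute 'round'
```

View pics/crop2.png

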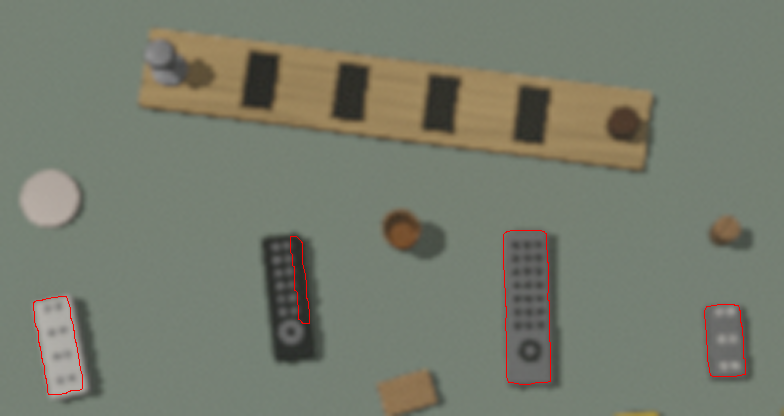

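The tv, dimmer and fan outlines now match their given sizes. The soundbar comes from its left edge: about (445,115), 8°. The arm is nearest the dimmer, so I'll take that first.

```bash
sed -i "s/s\['q'\]\[5\].round(2)/round(float(s['q'][5]),2)/; s/s\['opening'\].round(4)/round(float(s['opening']),4)/" go.py; python3 go.py 391.5 341.8 13
```

```text
t 0.3 pos [210.  561.9 218.3] tilt 0.03 line -20.5
turn -33.5 shift after turn [-127.3 -255.3] before turn [-247.1 -142.6] q6 -0.09 op 0.0933 gf 0.0
```

>>> play_rows --deltas '[0, 0, 16, -6.7, 75, 0, 0, 16, -6.7, 75, 0, 0, 16, -6.7, 75, 0, 0, 16, -6.7, 75, 0, 0, 16, -6.7, 75]' --newtons 20

```text
t: 0.72
tool_pos: [0.2101, 0.562, 0.1379]
orientation: [-0.365, 3.12, 0.0]
force: [-0.1, -0.1, -0.5]
opening: 0.0755
gripper_force: 0.0
```

>>> play_rows --deltas '[-14, -28, 0, 0, 75, -14, -28, 0, 0, 75, -14, -28, 0, 0, 75, -14, -28, 0, 0, 75, -14, -28, 0, 0, 75, -14, -28, 0, 0, 75, -14, -28, 0, 0, 75, -14, -28, 0, 0, 75, -15, -31, 0, 0, 75, 0, 0, 0, 0, 75]'

```text
t: 1.55
tool_pos: [0.3945, 0.3381, 0.1388]
orientation: [-0.35, 3.121, -0.003]
force: [-0.3, 0.2, -0.3]
opening: 0.075
gripper_force: 0.0
```

```bash
python3 go.py 391.5 341.8 13
```

```text
t 1.55 pos [394.5 338.1 138.8] tilt 0.14 line 12.78
turn -0.22 shift after turn [2.1 4.3] before turn [2.1 4.3] q6 -1.18 op 0.075 gf 0.0
```

>>> play_rows --deltas '[0, 0, 30, 0, 75, 0, 0, 30, 0, 75, 0, 0, 30, 0, 75, 0, 0, 10, 0, 75, 0, 0, 0, 0, 75]'

```text
t: 1.97
tool_pos: [0.3886, 0.3406, 0.0354]
orientation: [0.355, -3.116, 0.005]
force: [0.4, -0.6, -0.1]
opening: 0.0749
gripper_force: 0.0
```

```bash
python3 go.py 391.5 341.8 13
```

```text
t 1.97 pos [388.6 340.6  35.4] tilt 0.37 line 13.0
turn 0.0 shift after turn [-3.1  0.6] before turn [-3.1  0.6] q6 -1.18 op 0.0749 gf 0.0
```

>>> play_rows --deltas '[0, 0, 0, 0, 75, 0, 0, 0, 0, 75, 0, 0, 0, 0, 75, 0, 0, 0, 0, 75]'

```text
t: 2.3
tool_pos: [0.3924, 0.3431, 0.0406]
orientation: [-0.356, 3.119, 0.002]
force: [0.5, -0.0, -0.9]
opening: 0.0751
gripper_force: 0.0
```

```bash
python3 go.py 391.5 341.8 13; sleep 0
python3 - <<'E'
from h import *
c=shot('top','d1.png')
E
python3 go.py 391.5 341.8 13
```

```text
t 2.3 pos [392.4 343.1  40.6] tilt 0.18 line 13.01
turn 0.01 shift after turn [ 1.2 -1.1] before turn [ 1.2 -1.1] q6 -1.18 op 0.0751 gf 0.0
t 2.35 pos [392.2 342.9  40.2] tilt 0.15 line 13.01
turn 0.01 shift after turn [ 0.9 -0.9] before turn [ 0.9 -0.9] q6 -1.18 op 0.0749 gf 0.0
```

>>> play_rows --deltas '[1, -1, 8, 0, 75, 0, 0, 8, 0, 75, 0, 0, 7, 0, 75, 0, 0, 6, 0, 75, 0, 0, 4, 0, 75, 0, 0, 2, 0, 75, 0, 0, 0, 0, 75, 0, 0, 0, 0, 75]'

```text
t: 3.02
tool_pos: [0.3904, 0.3409, 0.0035]
orientation: [0.356, -3.121, 0.0]
force: [-0.4, -0.3, -1.0]
opening: 0.0751
gripper_force: 0.0
```

>>> play_rows --deltas '[0, 0, 0, 0, 30, 0, 0, 0, 0, 30, 0, 0, 0, 0, 30, 0, 0, 0, 0, 30, 0, 0, 0, 0, 30, 0, 0, 0, 0, 30, 0, 0, 0, 0, 30, 0, 0, 0, 0, 30]'

```text
t: 3.68
tool_pos: [0.3905, 0.341, 0.0037]
orientation: [-0.356, 3.121, 0.0]
force: [0.4, -0.0, 1.3]
opening: 0.0403
gripper_force: 20.0
```

```bash
python3 go.py 650.2 -39.7 -6.6
```

```text
t 3.68 pos [390.5 341.    3.7] tilt 0.01 line 13.0
turn 19.6 shift after turn [-301.7 -348.3] before turn [-167.4 -429.3] q6 -1.18 op 0.0403 gf 20.0
```

>>> play_rows --deltas '[0, 0, -5, 0, 30, 0, 0, -10, 2, 30, 0, 0, -15, 4, 30, 0, 0, -15, 4, 30, 0, 0, -15, 4, 30, 0, 0, -15, 3, 30, 0, 0, -10, 2, 30, 0, 0, -5, 0.6, 30, 0, 0, 0, 0, 30]'

```text
t: 4.43
tool_pos: [0.3913, 0.3415, 0.0952]
orientation: [0.18, 3.134, 0.002]
force: [-0.4, -0.2, -1.3]
opening: 0.04
gripper_force: 20.0
```

>>> play_rows --deltas '[-8, -9, 0, 0, 30, -16, -18, 0, 0, 30, -20, -23, 0, 0, 30, -20, -23, 0, 0, 30, -20, -23, 0, 0, 30, -20, -23, 0, 0, 30, -20, -23, 0, 0, 30, -20, -23, 0, 0, 30, -20, -23, 0, 0, 30, -20, -23, 0, 0, 30]'

```text
t: 5.27
tool_pos: [0.5489, 0.1077, 0.0922]
orientation: [-0.179, -3.134, 0.001]
force: [-0.1, -0.1, -0.1]
opening: 0.0403
gripper_force: 20.0
```

>>> play_rows --deltas '[-20, -23, 0, 0, 30, -20, -23, 0, 0, 30, -20, -23, 0, 0, 30, -20, -23, 0, 0, 30, -16, -20, 0, 0, 30, -10, -12, 0, 0, 30, -7, -8, 0, 0, 30, -3, -4, 0, 0, 30, -1, -1, 0, 0, 30, 0, 0, 0, 0, 30]'

```text
t: 6.1
tool_pos: [0.6489, -0.0391, 0.093]
orientation: [-0.18, -3.135, -0.0]
force: [0.3, 0.2, -0.3]
opening: 0.0396
gripper_force: 20.0
```

>>> play_rows --deltas '[0, 0, 0, 0, 30, 0, 0, 0, 0, 30, 0, 0, 0, 0, 30, 0, 0, 0, 0, 30, 0, 0, 0, 0, 30]'

```text
t: 6.52
tool_pos: [0.6494, -0.0389, 0.0938]
orientation: [0.18, 3.136, -0.0]
force: [0.3, -0.5, 0.5]
opening: 0.04
gripper_force: 20.0
```

```bash
python3 go.py 649.2 -39.6 -6.6
```

```text
t 6.52 pos [649.4 -38.9  93.8] tilt 0.01 line -6.56
turn 0.04 shift after turn [ 0.1 -0.7] before turn [ 0.1 -0.7] q6 -1.59 op 0.04 gf 20.0
```

>>> play_rows --deltas '[0, -0.7, 10, 0, 30, 0, 0, 18, 0, 30, 0, 0, 18, 0, 30, 0, 0, 12, 0, 30, 0, 0, 8, 0, 30, 0, 0, 4, 0, 30, 0, 0, 3, 0, 30, 0, 0, 1.5, 0, 30, 0, 0, 0, 0, 30, 0, 0, 0, 0, 30]'

```text
t: 7.35
tool_pos: [0.65, -0.0402, 0.02]
orientation: [0.181, 3.135, -0.0]
force: [0.5, 0.1, -0.1]
opening: 0.04
gripper_force: 20.0
```

>>> play_rows --deltas '[0, 0, 0, 0, 30, 0, 0, 0, 0, 36, 0, 0, 0, 0, 45, 0, 0, 0, 0, 60, 0, 0, 0, 0, 65, 0, 0, -5, 0, 65, 0, 0, -10, 0, 65, 0, 0, -20, 0, 65, 0, 0, -25, 0, 65, 0, 0, -15, 0, 65]'

```text
t: 8.18
tool_pos: [0.6506, -0.0402, 0.0978]
orientation: [0.181, 3.133, -0.0]
force: [0.1, -0.1, 0.1]
opening: 0.0647
gripper_force: 0.0
```

```bash
python3 go.py 445 115 8
```

```text
t 8.18 pos [650.6 -40.2  97.8] tilt 0.18 line -6.6
turn -14.6 shift after turn [182.  182.3] before turn [222.1 130.6] q6 -1.6 op 0.0647 gf 0.0
```

>>> play_rows --deltas '[0, 0, 0, -4, 70, 0, 0, 0, -6, 70, 0, 0, 0, -4.6, 70, 6, 6, 0, 0, 70, 14, 14, 0, 0, 70, 20, 20, 0, 0, 70, 24, 24, 0, 0, 70, 24, 24, 0, 0, 70, 24, 24, 0, 0, 70, 24, 24, 0, 0, 70]'

```text
t: 9.02
tool_pos: [0.4941, 0.0766, 0.0945]
orientation: [-0.214, 3.134, 0.0]
force: [0.3, 0.5, 0.7]
opening: 0.0699
gripper_force: 0.0
```

>>> play_rows --deltas '[20, 20, 0, 0, 70, 14, 14, 0, 0, 70, 8, 8, 0, 0, 70, 4, 4, 0, 0, 70, 0, 0, 0, 0, 70, 0, 0, 0, 0, 70, 0, 0, 0, 0, 70, 0, 0, 0, 0, 70]'

```text
t: 9.68
tool_pos: [0.4446, 0.1143, 0.0942]
orientation: [-0.217, 3.134, -0.0]
force: [1.0, -0.4, 0.9]
opening: 0.0702
gripper_force: 0.0
```

```bash
python3 go.py 445 115 8
python3 - <<'E'
from h import *
c=shot('top'); s=shot('scene')
a=cv2.resize(c['pixels'][95:225,110:310],None,fx=3,fy=3,interpolation=cv2.INTER_CUBIC)
b=cv2.resize(s['pixels'][170:330,170:435],None,fx=2.2,fy=2.2,interpolation=cv2.INTER_CUBIC)[:,:600]
if b.shape[1]<600:b=cv2.copyMakeBorder(b,0,0,0,600-b.shape[1],0)
cv2.imwrite('pics/v2.png',np.vstack([a,b])[:600] if 0 else cv2.resize(np.vstack([a,b]),None,fx=.8,fy=.8))
E
```

```text
t 9.68 pos [444.6 114.3  94.2] tilt 0.01 line 7.93
turn -0.07 shift after turn [-0.5  0.7] before turn [-0.5  0.7] q6 -1.57 op 0.0702 gf 0.0
```

View pics/v2.png

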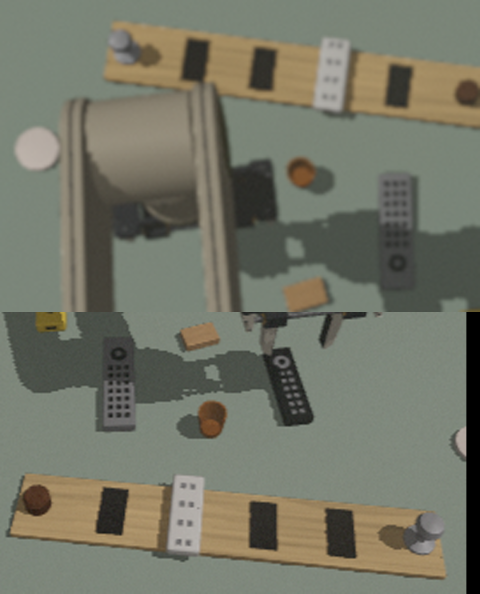

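The dimmer lies centred and straight on pad 3, at about (333,75) in the top half of the picture. Before grasping the soundbar, I'll check its lengthwise centre from the first picture.

Run:
```python
from h import *
c=shot('top'); im=cv2.imread('pics/top0.png').astype(float)
L=im.mean(2); 
# profile along the remote's long axis at offsets across
e=np.array([np.cos(np.radians(8)),np.sin(np.radians(8))]); n=np.array([-e[1],e[0]])
M=cv2.Rodrigues(np.array(c['rotation']))[0]
def px(P):
    q=(np.asarray(P)-c['eye'])@M; q=np.c_[q[:,0],-q[:,1],-q[:,2]]@c['mtx'].T; return (q[:,:2]/q[:,2:]).astype(np.float32)
def prof(pts): p=px(pts); return cv2.remap(L.astype(np.float32),p[:,0].reshape(1,-1),p[:,1].reshape(1,-1),cv2.INTER_LINEAR)[0].round().astype(int)
s=np.arange(-76,77,4)
for o in(-14,0,14): print(o,dict(zip(s.tolist(),prof([[*( (np.array([445,115])+e*a+n*o)/1000),.018] for a in s]).tolist())))
w=np.arange(-36,37,3)
for o in(-40,40): print(o,dict(zip(w.tolist(),prof([[*((np.array([445,115])+e*o+n*a)/1000),.018] for a in w]).tolist())))
```

```text
-14 {-76: 121, -72: 114, -68: 83, -64: 49, -60: 44, -56: 46, -52: 45, -48: 45, -44: 52, -40: 61, -36: 66, -32: 61, -28: 51, -24: 45, -20: 46, -16: 49, -12: 48, -8: 46, -4: 50, 0: 48, 4: 45, 8: 46, 12: 47, 16: 46, 20: 46, 24: 50, 28: 47, 32: 44, 36: 49, 40: 50, 44: 46, 48: 46, 52: 51, 56: 48, 60: 55, 64: 87, 68: 113, 72: 120, 76: 121}
0 {-76: 121, -72: 109, -68: 75, -64: 48, -60: 44, -56: 46, -52: 53, -48: 83, -44: 100, -40: 81, -36: 63, -32: 83, -28: 97, -24: 76, -20: 62, -16: 73, -12: 64, -8: 56, -4: 67, 0: 67, 4: 50, 8: 63, 12: 73, 16: 61, 20: 58, 24: 74, 28: 65, 32: 55, 36: 66, 40: 71, 44: 54, 48: 61, 52: 74, 56: 64, 60: 56, 64: 88, 68: 118, 72: 121, 76: 121}
14 {-76: 121, -72: 119, -68: 102, -64: 65, -60: 47, -56: 47, -52: 48, -48: 49, -44: 51, -40: 57, -36: 60, -32: 58, -28: 52, -24: 49, -20: 47, -16: 50, -12: 49, -8: 46, -4: 48, 0: 50, 4: 48, 8: 49, 12: 51, 16: 49, 20: 47, 24: 48, 28: 47, 32: 48, 36: 50, 40: 51, 44: 49, 48: 48, 52: 49, 56: 49, 60: 58, 64: 89, 68: 115, 72: 121, 76: 121}
-40 {-36: 115, -33: 101, -30: 84, -27: 72, -24: 63, -21: 50, -18: 44, -15: 54, -12: 77, -9: 95, -6: 95, -3: 84, 0: 81, 3: 89, 6: 96, 9: 91, 12: 71, 15: 56, 18: 70, 21: 99, 24: 118, 27: 122, 30: 122, 33: 122, 36: 121}
40 {-36: 114, -33: 97, -30: 80, -27: 71, -24: 62, -21: 49, -18: 44, -15: 48, -12: 59, -9: 74, -6: 81, -3: 74, 0: 71, 3: 82, 6: 89, 9: 78, 12: 53, 15: 51, 18: 69, 21: 96, 24: 114, 27: 121, 30: 121, 33: 121, 36: 121}
```

The soundbar's ends sit at −67 and +64 mm, so its centre is about (443.7,114). I'll shift back 1 mm and descend.

>>> play_rows --deltas '[1, 0, 10, 0, 70, 0, 0, 20, 0, 70, 0, 0, 20, 0, 70, 0, 0, 15, 0, 70, 0, 0, 10, 0, 70, 0, 0, 7, 0, 70, 0, 0, 5, 0, 70, 0, 0, 3, 0, 70, 0, 0, 0, 0, 70, 0, 0, 0, 0, 70]'

```text
t: 10.67
tool_pos: [0.4434, 0.1148, 0.0046]
orientation: [-0.219, 3.133, 0.0]
force: [-0.2, -0.4, -0.1]
opening: 0.0701
gripper_force: 0.0
```

>>> play_rows --deltas '[0, 0, 0, 0, 30, 0, 0, 0, 0, 30, 0, 0, 0, 0, 30, 0, 0, 0, 0, 30, 0, 0, 0, 0, 30, 0, 0, 0, 0, 30, 0, 0, 0, 0, 30]'

```text
t: 11.25
tool_pos: [0.443, 0.1147, 0.0044]
orientation: [-0.219, 3.134, 0.0]
force: [-1.1, 0.4, 2.8]
opening: 0.0417
gripper_force: 20.0
```

>>> play_rows --deltas '[0, 0, -5, 0, 30, 0, 0, -10, 2, 30, 0, 0, -15, 4, 30, 0, 0, -15, 4, 30, 0, 0, -15, 3, 30, 0, 0, -15, 1.6, 30, 0, 0, -10, 0, 30, 0, 0, -5, 0, 30, 0, 0, 0, 0, 30]'

```text
t: 12.0
tool_pos: [0.4437, 0.1148, 0.0954]
orientation: [0.179, 3.134, 0.001]
force: [-0.2, -0.5, -0.8]
opening: 0.0415
gripper_force: 20.0
```

```bash
python3 go.py 661.4 54.5 -6.6
```

```text
t 12.0 pos [443.7 114.8  95.4] tilt 0.12 line -6.54
turn 0.06 shift after turn [-223.2  -34.9] before turn [-223.1  -35.1] q6 -1.32 op 0.0415 gf 20.0
```

>>> play_rows --deltas '[-8, -1.3, 0, 0, 30, -16, -2.5, 0, 0, 30, -24, -3.8, 0, 0, 30, -28, -4.4, 0, 0, 30, -28, -4.4, 0, 0, 30, -28, -4.4, 0, 0, 30, -28, -4.4, 0, 0, 30, -24, -3.8, 0, 0, 30, -16, -2.5, 0, 0, 30, -10, -1.6, 0, 0, 30]'

```text
t: 12.83
tool_pos: [0.6488, 0.0565, 0.0918]
orientation: [-0.181, -3.135, 0.001]
force: [0.3, 0.0, -0.4]
opening: 0.0419
gripper_force: 20.0
```

>>> play_rows --deltas '[-6, -1, 0, 0, 30, -4, -0.6, 0, 0, 30, -2.5, -0.3, 0, 0, 30, 0, 0, 0, 0, 30, 0, 0, 0, 0, 30, 0, 0, 0, 0, 30, 0, 0, 0, 0, 30, 0, 0, 0, 0, 30]'

```text
t: 13.5
tool_pos: [0.6596, 0.0546, 0.0944]
orientation: [0.18, 3.136, 0.0]
force: [-0.3, 1.0, -1.0]
opening: 0.0416
gripper_force: 20.0
```

```bash
python3 go.py 660.8 54.5 -6.6
```

```text
t 13.5 pos [659.6  54.6  94.4] tilt 0.01 line -6.58
turn 0.02 shift after turn [-1.2  0.1] before turn [-1.2  0.1] q6 -1.45 op 0.0416 gf 20.0
```

>>> play_rows --deltas '[-1, 0, 10, 0, 30, 0, 0, 18, 0, 30, 0, 0, 18, 0, 30, 0, 0, 12, 0, 30, 0, 0, 8, 0, 30, 0, 0, 4, 0, 30, 0, 0, 3, 0, 30, 0, 0, 1, 0, 30, 0, 0, 0, 0, 30, 0, 0, 0, 0, 30]'

```text
t: 14.33
tool_pos: [0.6616, 0.0543, 0.0211]
orientation: [0.181, 3.135, 0.0]
force: [-0.4, 0.6, -0.9]
opening: 0.0418
gripper_force: 20.0
```

>>> play_rows --deltas '[0, 0, 0, 0, 30, 0, 0, 0, 0, 38, 0, 0, 0, 0, 46, 0, 0, 0, 0, 60, 0, 0, 0, 0, 65, 0, 0, -5, 0, 65, 0, 0, -10, 0, 65, 0, 0, -20, 0, 65, 0, 0, -25, 0, 65, 0, 0, -15, 0, 65]'

```text
t: 15.17
tool_pos: [0.6621, 0.0543, 0.0988]
orientation: [0.181, 3.133, 0.0]
force: [0.3, -0.1, 0.5]
opening: 0.0645
gripper_force: 0.0
```

```bash
python3 go.py 435.5 -131 1.6
```

```text
t 15.17 pos [662.1  54.3  98.8] tilt 0.19 line -6.6
turn -8.2 shift after turn [ 231.7 -178.9] before turn [ 203.8 -210.1] q6 -1.45 op 0.0645 gf 0.0
```

>>> play_rows --deltas '[0, 0, 0, -4, 75, 0, 0, 0, -4.2, 75, 8, -6, 0, 0, 75, 18, -14, 0, 0, 75, 26, -20, 0, 0, 75, 28, -22, 0, 0, 75, 28, -22, 0, 0, 75, 28, -22, 0, 0, 75, 28, -22, 0, 0, 75, 26, -20, 0, 0, 75]'

```text
t: 16.0
tool_pos: [0.474, -0.1001, 0.096]
orientation: [-0.044, 3.14, -0.001]
force: [-0.1, -0.6, 1.3]
opening: 0.0748
gripper_force: 0.0
```

>>> play_rows --deltas '[18, -14, 0, 0, 75, 12, -9, 0, 0, 75, 7, -5, 0, 0, 75, 3.7, -2, 0, 0, 75, 1, -0.9, 0, 0, 75, 0, 0, 0, 0, 75, 0, 0, 0, 0, 75, 0, 0, 0, 0, 75, 0, 0, 0, 0, 75]'

```text
t: 16.75
tool_pos: [0.4346, -0.1306, 0.0951]
orientation: [0.045, -3.141, -0.0]
force: [0.1, -0.5, -0.2]
opening: 0.0752
gripper_force: 0.0
```

```bash
python3 go.py 435.5 -131 1.6
```

```text
t 16.75 pos [ 434.6 -130.6   95.1] tilt 0.01 line 1.65
turn 0.05 shift after turn [-0.9 -0.4] before turn [-0.9 -0.4] q6 -2.0 op 0.0752 gf 0.0
```

>>> play_rows --deltas '[-1, 0, 10, 0, 75, 0, 0, 20, 0, 75, 0, 0, 20, 0, 75, 0, 0, 15, 0, 75, 0, 0, 10, 0, 75, 0, 0, 8, 0, 75, 0, 0, 5, 0, 75, 0, 0, 3, 0, 75, 0, 0, 0, 0, 75, 0, 0, 0, 0, 75]'

```text
t: 17.58
tool_pos: [0.4357, -0.1312, 0.0047]
orientation: [-0.044, 3.14, -0.001]
force: [0.5, 0.3, -0.0]
opening: 0.0748
gripper_force: 0.0
```

>>> play_rows --deltas '[0, 0, 0, 0, 30, 0, 0, 0, 0, 30, 0, 0, 0, 0, 30, 0, 0, 0, 0, 30, 0, 0, 0, 0, 30, 0, 0, 0, 0, 30, 0, 0, 0, 0, 30]'

```text
t: 18.17
tool_pos: [0.4354, -0.1311, 0.0044]
orientation: [-0.044, 3.141, -0.0]
force: [0.7, 0.6, 2.7]
opening: 0.0456
gripper_force: 20.0
```

>>> play_rows --deltas '[0, 0, -5, 0, 30, 0, 0, -10, 1.2, 30, 0, 0, -15, 2, 30, 0, 0, -15, 2, 30, 0, 0, -15, 2, 30, 0, 0, -15, 1, 30, 0, 0, -10, 0, 30, 0, 0, -5, 0, 30, 0, 0, 0, 0, 30]'

```text
t: 18.92
tool_pos: [0.4362, -0.1314, 0.0957]
orientation: [0.18, 3.134, -0.001]
force: [1.1, -0.4, -0.3]
opening: 0.0458
gripper_force: 20.0
```

```bash
python3 go.py 672.3 148.4 -6.6
```

```text
t 18.92 pos [ 436.2 -131.4   95.7] tilt 0.15 line -6.58
turn 0.02 shift after turn [-202.4  305.1] before turn [-202.5  305.1] q6 -1.86 op 0.0458 gf 20.0
```

>>> play_rows --deltas '[-5, 7, 0, 0, 30, -10, 15, 0, 0, 30, -15, 23, 0, 0, 30, -17, 26, 0, 0, 30, -17, 26, 0, 0, 30, -17, 26, 0, 0, 30, -17, 26, 0, 0, 30, -17, 26, 0, 0, 30, -17, 26, 0, 0, 30, -17, 26, 0, 0, 30]'

```text
t: 19.75
tool_pos: [0.6093, 0.0794, 0.0922]
orientation: [-0.18, -3.134, 0.0]
force: [0.1, -0.9, -0.1]
opening: 0.0456
gripper_force: 20.0
```

>>> play_rows --deltas '[-16, 24, 0, 0, 30, -13, 20, 0, 0, 30, -10, 14, 0, 0, 30, -7, 10, 0, 0, 30, -4, 6, 0, 0, 30, -2.4, 3, 0, 0, 30, -1, 1, 0, 0, 30, 0, 0, 0, 0, 30, 0, 0, 0, 0, 30, 0, 0, 0, 0, 30]'

```text
t: 20.58
tool_pos: [0.6711, 0.148, 0.0942]
orientation: [-0.182, -3.136, 0.0]
force: [-0.8, -0.6, -0.4]
opening: 0.0461
gripper_force: 20.0
```

>>> play_rows --deltas '[0, 0, 0, 0, 30, 0, 0, 0, 0, 30, 0, 0, 0, 0, 30]'

```text
t: 20.83
tool_pos: [0.6713, 0.1484, 0.0943]
orientation: [0.181, 3.136, 0.0]
force: [-0.2, -0.6, -1.4]
opening: 0.0457
gripper_force: 20.0
```

```bash
python3 go.py 672.3 148.4 -6.6
```

```text
t 20.83 pos [671.3 148.4  94.3] tilt 0.01 line -6.62
turn -0.02 shift after turn [-1.   0.1] before turn [-1.   0.1] q6 -1.31 op 0.0457 gf 20.0
```

>>> play_rows --deltas '[-1, 0, 10, 0, 30, 0, 0, 18, 0, 30, 0, 0, 18, 0, 30, 0, 0, 12, 0, 30, 0, 0, 8, 0, 30, 0, 0, 4, 0, 30, 0, 0, 3, 0, 30, 0, 0, 1.3, 0, 30, 0, 0, 0, 0, 30, 0, 0, 0, 0, 30]'

```text
t: 21.67
tool_pos: [0.673, 0.1487, 0.0208]
orientation: [0.181, 3.135, 0.0]
force: [0.9, -0.6, -1.3]
opening: 0.0461
gripper_force: 20.0
```

>>> play_rows --deltas '[0, 0, 0, 0, 30, 0, 0, 0, 0, 42, 0, 0, 0, 0, 50, 0, 0, 0, 0, 60, 0, 0, 0, 0, 65, 0, 0, -5, 0, 65, 0, 0, -10, 0, 65, 0, 0, -20, 0, 65, 0, 0, -25, 0, 65, 0, 0, -15, 0, 65]'

```text
t: 22.5
tool_pos: [0.6736, 0.1487, 0.0986]
orientation: [0.181, 3.133, 0.001]
force: [0.6, 0.2, 2.0]
opening: 0.0648
gripper_force: 0.0
```

```bash
python3 go.py 403.9 -332.9 3.4
```

```text
t 22.5 pos [673.6 148.7  98.6] tilt 0.19 line -6.6
turn -10.0 shift after turn [ 297.8 -464.8] before turn [ 212.5 -509.4] q6 -1.31 op 0.0648 gf 0.0
```

>>> play_rows --deltas '[0, 0, 0, -3, 70, 0, 0, 0, -4, 70, 0, 0, 0, -3, 70, 4, -6, 0, 0, 70, 9, -14, 0, 0, 70, 13, -20, 0, 0, 70, 16, -25, 0, 0, 70, 16, -25, 0, 0, 70, 16, -25, 0, 0, 70, 16, -25, 0, 0, 70]'

```text
t: 23.33
tool_pos: [0.5899, 0.0021, 0.0953]
orientation: [-0.09, 3.14, -0.0]
force: [0.4, -0.2, -0.1]
opening: 0.0704
gripper_force: 0.0
```

>>> play_rows --deltas '[16, -25, 0, 0, 70, 16, -25, 0, 0, 70, 16, -25, 0, 0, 70, 16, -25, 0, 0, 70, 16, -25, 0, 0, 70, 16, -25, 0, 0, 70, 16, -25, 0, 0, 70, 16, -25, 0, 0, 70, 16, -25, 0, 0, 70, 16, -25, 0, 0, 70]'

```text
t: 24.17
tool_pos: [0.4448, -0.257, 0.0955]
orientation: [-0.09, 3.14, -0.001]
force: [-0.0, -0.2, -0.2]
opening: 0.0697
gripper_force: 0.0
```

>>> play_rows --deltas '[14, -22, 0, 0, 70, 12, -19, 0, 0, 70, 9, -14, 0, 0, 70, 6, -9, 0, 0, 70, 4, -6, 0, 0, 70, 2, -3.5, 0, 0, 70, 0.8, -1.3, 0, 0, 70, 0, 0, 0, 0, 70, 0, 0, 0, 0, 70, 0, 0, 0, 0, 70]'

```text
t: 25.0
tool_pos: [0.403, -0.3324, 0.0948]
orientation: [-0.095, 3.14, 0.0]
force: [0.1, 1.0, 0.8]
opening: 0.0701
gripper_force: 0.0
```

>>> play_rows --deltas '[0, 0, 0, 0, 70, 0, 0, 0, 0, 70, 0, 0, 0, 0, 70]'

```text
t: 25.25
tool_pos: [0.4028, -0.3328, 0.0948]
orientation: [-0.094, 3.14, 0.0]
force: [0.0, -0.4, -0.1]
opening: 0.07
gripper_force: 0.0
```

```bash
python3 go.py 403.9 -332.9 3.4;  python3 - <<'E'
from h import *
c=shot('top'); s=shot('scene')
a=cv2.resize(c['pixels'][95:225,110:370],None,fx=2.3,fy=2.3,interpolation=cv2.INTER_CUBIC)
b=cv2.resize(s['pixels'][170:330,135:435],(a.shape[1],299),interpolation=cv2.INTER_CUBIC)
cv2.imwrite('pics/v3.png',np.vstack([a,b])[:600])
E
```

```text
t 25.25 pos [ 402.8 -332.8   94.8] tilt 0.0 line 3.43
turn 0.03 shift after turn [-1.1 -0.1] before turn [-1.1 -0.1] q6 -2.42 op 0.07 gf 0.0
```

View pics/v3.png

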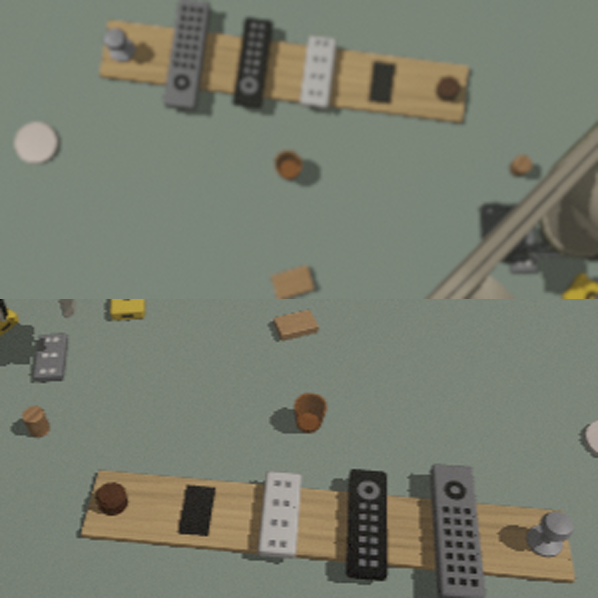

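The tv, soundbar and dimmer lie straight on pads 1–3, at about (187,55), (253,62) and (318,70) in the top half of the picture. The tealight is unmoved. Now the fan remote.

>>> play_rows --deltas '[-1, 0, 10, 0, 70, 0, 0, 20, 0, 70, 0, 0, 20, 0, 70, 0, 0, 15, 0, 70, 0, 0, 10, 0, 70, 0, 0, 8, 0, 70, 0, 0, 5, 0, 70, 0, 0, 3, 0, 70, 0, 0, 0, 0, 70, 0, 0, 0, 0, 70]'

```text
t: 26.18
tool_pos: [0.404, -0.3334, 0.0044]
orientation: [-0.093, 3.14, -0.001]
force: [0.2, 0.4, 1.1]
opening: 0.0698
gripper_force: 0.0
```

>>> play_rows --deltas '[0, 0, 0, 0, 28, 0, 0, 0, 0, 28, 0, 0, 0, 0, 28, 0, 0, 0, 0, 28, 0, 0, 0, 0, 28, 0, 0, 0, 0, 28, 0, 0, 0, 0, 28]'

```text
t: 26.77
tool_pos: [0.4037, -0.3331, 0.004]
orientation: [-0.093, 3.14, -0.0]
force: [-0.2, -1.0, 1.4]
opening: 0.038
gripper_force: 20.0
```

>>> play_rows --deltas '[0, 0, -5, 0, 28, 0, 0, -10, 2, 28, 0, 0, -15, 2, 28, 0, 0, -15, 2, 28, 0, 0, -15, 2, 28, 0, 0, -15, 2, 28, 0, 0, -10, 0, 28, 0, 0, -5, 0, 28, 0, 0, 0, 0, 28]'

```text
t: 27.52
tool_pos: [0.4043, -0.3337, 0.0952]
orientation: [0.179, 3.135, -0.002]
force: [-0.5, 0.1, -0.0]
opening: 0.0374
gripper_force: 20.0
```

```bash
python3 go.py 639.5 -134.2 -6.6
```

```text
t 27.52 pos [ 404.3 -333.7   95.2] tilt 0.13 line -6.53
turn 0.07 shift after turn [-210.8  225.2] before turn [-211.  225.] q6 -2.24 op 0.0374 gf 20.0
```

>>> play_rows --deltas '[-5, 5, 0, 0, 28, -10, 11, 0, 0, 28, -16, 17, 0, 0, 28, -19, 20.5, 0, 0, 28, -19, 20.5, 0, 0, 28, -19, 20.5, 0, 0, 28, -19, 20.5, 0, 0, 28, -19, 20.5, 0, 0, 28, -19, 20.5, 0, 0, 28, -19, 20.5, 0, 0, 28]'

```text
t: 28.35
tool_pos: [0.5871, -0.1745, 0.092]
orientation: [-0.179, -3.134, -0.001]
force: [-0.3, -0.8, -0.4]
opening: 0.0378
gripper_force: 20.0
```

>>> play_rows --deltas '[-16, 17, 0, 0, 28, -12, 13, 0, 0, 28, -9, 9, 0, 0, 28, -5, 5, 0, 0, 28, -3, 3, 0, 0, 28, -1.8, 1.7, 0, 0, 28, 0, 0, 0, 0, 28, 0, 0, 0, 0, 28, 0, 0, 0, 0, 28, 0, 0, 0, 0, 28]'

```text
t: 29.18
tool_pos: [0.6386, -0.1342, 0.094]
orientation: [0.182, 3.136, -0.0]
force: [-1.1, -1.3, 0.0]
opening: 0.0379
gripper_force: 20.0
```

>>> play_rows --deltas '[0, 0, 0, 0, 28, 0, 0, 0, 0, 28, 0, 0, 0, 0, 28]'

```text
t: 29.43
tool_pos: [0.6388, -0.1337, 0.0939]
orientation: [0.181, 3.136, -0.0]
force: [-0.8, -0.7, -0.6]
opening: 0.0375
gripper_force: 20.0
```

```bash
python3 go.py 639.5 -134.2 -6.6
```

```text
t 29.43 pos [ 638.8 -133.7   93.9] tilt 0.01 line -6.62
turn -0.02 shift after turn [-0.7 -0.4] before turn [-0.7 -0.4] q6 -1.74 op 0.0375 gf 20.0
```

>>> play_rows --deltas '[-0.7, -0.4, 10, 0, 28, 0, 0, 18, 0, 28, 0, 0, 18, 0, 28, 0, 0, 12, 0, 28, 0, 0, 8, 0, 28, 0, 0, 4, 0, 28, 0, 0, 3, 0, 28, 0, 0, 1.3, 0, 28, 0, 0, 0, 0, 28, 0, 0, 0, 0, 28]'

```text
t: 30.27
tool_pos: [0.6402, -0.1342, 0.0205]
orientation: [0.181, 3.135, -0.001]
force: [0.1, -0.2, -0.8]
opening: 0.0378
gripper_force: 20.0
```

>>> play_rows --deltas '[0, 0, 0, 0, 28, 0, 0, 0, 0, 34, 0, 0, 0, 0, 42, 0, 0, 0, 0, 55, 0, 0, 0, 0, 62, 0, 0, -5, 0, 62, 0, 0, -10, 0, 62, 0, 0, -20, 0, 62, 0, 0, -25, 0, 62, 0, 0, -20, 0, 62]'

```text
t: 31.1
tool_pos: [0.6399, -0.1341, 0.102]
orientation: [0.181, 3.135, -0.0]
force: [0.8, -0.3, 1.0]
opening: 0.0619
gripper_force: 0.0
```

>>> play_rows --deltas '[8, -8, -5, 0, 62, 16, -16, -5, 0, 62, 19, -20, -5, 0, 62, 19, -20, -5, 0, 62, 19, -20, -5, 0, 62, 19, -20, 0, 0, 62, 19, -20, 0, 0, 62, 19, -20, 0, 0, 62, 19, -20, 0, 0, 62, 10, -10, 0, 0, 62]'

```text
t: 31.93
tool_pos: [0.4506, -0.2894, 0.1241]
orientation: [-0.183, -3.135, 0.001]
force: [-1.3, -0.1, -0.8]
opening: 0.0623
gripper_force: 0.0
```

>>> play_rows --deltas '[15, -15, 0, 0, 62, 8, -8, 0, 0, 62, 0, 0, 0, 0, 62, 0, 0, 0, 0, 62]'

```text
t: 32.27
tool_pos: [0.4278, -0.308, 0.1245]
orientation: [0.183, 3.136, 0.0]
force: [0.1, 0.3, -0.1]
opening: 0.0622
gripper_force: 0.0
```

Run:
```python
from h import *
from m import rect
c=shot('top'); s=shot('scene')
hsv=cv2.cvtColor(c['pixels'],cv2.COLOR_BGR2HSV)
x0,y0=150,85
F=4; big=cv2.resize(c['pixels'][85:165,150:320],None,fx=F,fy=F,interpolation=cv2.INTER_CUBIC)
L=big.astype(float).mean(2); 
P={'tv':(672.4,148.5,160,46,20),'sb':(661.5,54.4,130,42,18),'dim':(650.5,-39.8,102,40,18),'fan':(639.6,-134,76,38,16)}
M=cv2.Rodrigues(np.array(c['rotation']))[0]
def px(Q):
    q=(np.asarray(Q)-c['eye'])@M; q=np.c_[q[:,0],-q[:,1],-q[:,2]]@c['mtx'].T; return q[:,:2]/q[:,2:]
t=np.radians(-6.6); e=np.array([np.cos(t),np.sin(t)]); n=np.array([-e[1],e[0]])
for k,(x,y,l,w,h) in P.items():   # overlay of the intended outline, for the eye
    q=px([[*((np.array([x,y])+e*l/2*i+n*w/2*j)/1000),.015+h/1000] for i,j in((1,1),(1,-1),(-1,-1),(-1,1))])
    cv2.polylines(big,[np.int32(((q-[x0,y0]+.5)*F)).reshape(-1,1,2)],True,(0,0,255),1)
b=cv2.resize(s['pixels'][230:330,165:435],None,fx=2.5,fy=2.5,interpolation=cv2.INTER_CUBIC)
b=cv2.resize(b,(big.shape[1],250))
cv2.imwrite('pics/v4.png',np.vstack([big,b]))
```

```text
(no output)
```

View pics/v4.png

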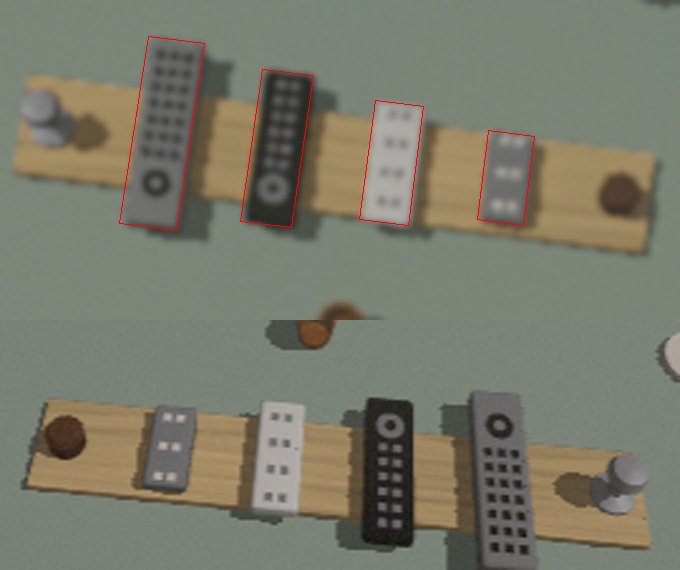

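All four remotes fill their intended outlines within about 1 mm, straight and in order from the stopper. The tealight is standing.

```bash
python3 -c "
from h import robot
print(robot.close_job())"
```

```text
the job is handed in; nothing more can be done
None
```

All four remotes are on the pads, buttons up, longest next to the stopper and shortest at the far end, each within about 1–2 mm of its pad centre in the final top view; the tealight was left standing, and the job was handed in at about 32 s.

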